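Third hand at the post-rail jig

ROBOT

A 6-joint arm with a two-finger parallel gripper is mounted at the origin on the work surface; the furniture and walls round the work are solid. World frame = base frame: x ahead of the robot, y to its left, z up, the work surface at z = 0. Lengths are in mm, angles in rad, forces in N, time in s.
With the tool pointing down it reaches from about 250 to 800 mm from the base axis. Payload 8.5 kg.
Tool frame: the origin (TCP) lies between the finger pads; the fingertips stand 17 mm ahead of it and the grasp point (between the pads) lies 2 mm behind it (ctrl.tips_ahead is the distance from the TCP to the fingertips, in mm); z points along the fingers, y is the line along which they close (so a half turn about z gives the same grasp; the last joint's range is limited). The gripper opens to 85 mm and grips with 20 to 120 N. Pads are 22 mm wide; open, the fingers measure 114 mm over their backs; the gripper's body (76 mm by 85 mm) begins 54 mm behind the grasp point. The pads swing forward as they close: fully open they stand 13 mm farther back than shut.
Start: joints at [1.332, 0.238, -0.013, 1.319, 0, 1.571], TCP at [124.169, 510.057, 208.676] pointing down, gripper open.
Joint ranges: [-2.66, 2.66], [-1.03, 1.9], [-1.14, 1.46], [-1.82, 2.27], [-1.45, 1.34], [-3.14, 3.14]. Speed limits (rad/s): [2.22, 2.22, 2.79, 3.14, 3.14, 3.14].

INTERFACE

Orientations are given as a 3x3 rotation matrix whose columns are the frame's x, y, z axes.
In Python, from cell import ctrl gives the robot as it stands. Calls block until the motion is done:
- ctrl.move_pose(position, orientation): joint-space move of the TCP to a pose.
- ctrl.movel(position, frame=None, velocity=150, max_force=None): straight line of the TCP; frame=None keeps the orientation; velocity is the mean speed in mm/s. With max_force (N) it stops when the force on the tool has changed by that much, and returns True; else False.
- ctrl.move_j(angles): joint-space move.
- ctrl.open_gripper() and ctrl.gripper_close(): open the fingers fully, or close them until they stop; the grip force is fixed at half the most.
- ctrl.hold(seconds).
- ctrl.solve_ik(position, orientation): joint angles nearest the present ones, or None.
- ctrl.read_state(): the state.
- ctrl.get_image(name): name is "side" or "top" or "wrist"; returns the picture (420x560x3 uint8, blue, green, red); there is no depth.
- ctrl.get_calibration(name): a dict with "intrinsics" (3x3 intrinsics, pixels), "R" (3x3) and "t" (3): a world point X has camera coordinates R X + t; the wrist camera has in their place "tool_from_camera" (4x4, takes a point from camera to tool coordinates, whose origin is the TCP and whose axes are the flange's). Camera axes: x right, y down, z forward; pixel columns grow to the right and rows downward; lengths in mm; the calibration is good to about 2 mm. A picture is of the moment at which its call begins: read the wrist's pose just before it. get_calibration takes no time and is no camera call.
A pose or a line that the arm cannot do raises ctrl.PlanningError and nothing moves.
- ctrl.sign_off(): hands the job in; it is judged then, once.
The state is a dict: "time": time; "joint_positions": joint angles; "qvel": joint speeds; "joint_torque": joint torques, N m; "position": TCP position; "orientation": TCP orientation; "ft_force": force on the tool from outside, world axes, zero at the start; "wrist_torque": the same for the moment, N m; "finger_gap": opening from 0.0 (shut) to 1.0 (fully open); "finger_force": force on a finger pad.
Only numpy, scipy, OpenCV 4.12 (cv2) and the standard library are available. Lean on these libraries where they do the work, as an engineer would, in place of code of your own. Each camera call takes 0.05 s, during which the arm holds its last target. There are 200 camera calls.

TASK

Swing the jig's flip stop down onto the plate, then lay the brass post rail flat on the jig, tuck its long edge under the fence's lip until it is flush along the fence, and slide its end up against the stop. Press it endwise against the stop with a steady push of about 10 newtons (more than 5, less than 15) and finish while still gripping and pressing it, so that I can drive its two screws; never push it into the stop hard enough to bend the thin brass (over 35 newtons), and leave the loose saxophone key, the screw pot, the driver and the wax pot where they are.

Things in the scene. Friction and masses are not known exactly. Their poses are not given: they have to be found in the camera images.
- jig: Ground steel jig plate, grey, 140 (x) x 260 (y) x 12 mm thick, fixed to the bench. Origin: centre of its underside; x points from the plate's open near side towards the fence, y along the fence away from the flip stop, z up.
- fence (a point): Middle of the dark fence's upright face, at plate level; x = 25, y = 12, z = 12 mm in the jig's frame, same axes. The fence is 170 mm long along y, faces -x, and is 20 mm deep. A lip overhangs the face by 4 mm towards -x; the gap under it is 6.5 mm above the plate and its top is 9.5 mm above the plate, so fingers that hold the rail must stay higher than that.
- home (a point): Point on the plate's top under the centre of the rail when its edge touches the fence and its end touches the lowered stop: x = 13, y = -10, z = 12 mm in the jig's frame, same axes. The rail is pressed along -y.
- stop_pivot (a point): Middle of the flip stop's hinge line, which runs along the jig's y; at x = 45, y = -93, z = 34 mm in the jig's frame. The hinge block round it spans x = 37 to 66, y = -113 to -73 mm, up to z = 43 mm.
- flip_stop (a joint): Hinge of the flip stop, rad. 0: down, arm level, pointing from the pivot along the jig's -x; pi/2: straight up; starts 1.75 to 2.15, leaning back from the plate (limit 2.3). A friction washer (0.035 N m) keeps it where it is left. The arm is a steel bar 14 mm wide (y), 8 mm thick; its end is a red tab 18 mm wide (y), 16 mm long, 11 mm thick, centred 58 mm from the pivot.
- stop_tab (a point): Middle of the red tab's upper face (it looks up when the stop is down, and along the jig's +x when the arm stands up): 58 mm from the pivot along the arm, 5.5 mm off the arm's centre line.
- stop_arm: The flip stop's moving part; origin in the middle of its hinge line, axes as the jig's when down. Arm: steel bar to the red tab. Under it a dark steel foot block, 28 (x) x 16 (y) x 20 mm, centred 29 mm along the arm from the pivot and 10.8 mm below the arm's centre line. Lowered, it ends 1 mm above the plate; its +y face (y = -85 mm in the jig's frame) is what the rail's end is pressed against.
- post_rail: Brass post rail, 0.11 to 0.18 kg: flat strip 24 (x) x 150 (y, its length) x 4 mm, origin at the centre of its underside, z up. In the middle a square pillar 12 x 12 mm rises to 40 mm above the underside: grip it there, fingertips 14 to 20 mm above the underside. Ball-headed posts 24.5 mm high at y = -62 and 62 mm. Starts flat on the bench left of the jig; either end may go to the stop.
- loose_key: Bystander: a loose brass saxophone key, 67 x 105 x 9 mm, beyond the work; leave it alone.
- screw_pot: Bystander: small whitish pot, 48 mm wide, 49 mm tall, upright on the bench beyond the jig; leave it alone.
- green_driver: Bystander: slim screwdriver with green and black handle, 176 mm long, 12 mm thick, lying beyond the jig; leave it alone.
- wax_pot: Bystander: small lidded pot, 48 mm wide, 39 mm tall, beyond and left of the work; leave it alone.

How it is judged (in metres and radians):
On the way, in this order (a step that is already met when the one before it is completed fails the run):
1. the flip stop is swung down (value of joint flip_stop below 0.08 rad), for 0.2 s.
2. the rail lies flat on the plate with its edge under the fence's lip (x of post_rail in the frame of jig between 0.0105 and 0.015 m and z of post_rail in the frame of jig below 0.0145 m and y of post_rail in the frame of jig below 0.06 m), for 0.2 s.
At the end, for the whole second after the job is handed in: The stop is down (within 0.08 rad); the rail lies flat on the plate (within 2 mm, 0.05 rad), its edge under the lip and flush with the fence (within 2 mm and 2 degrees), its end against the stop's foot with 5 to 15 N, at rest, and the fingers still grip it (value of joint flip_stop below 0.08 rad and x of post_rail in the frame of jig between 0.011 and 0.015 m and y of post_rail in the frame of jig between -0.013 and -0.007 m and z of post_rail in the frame of jig below 0.014 m and angle between post_rail's own z axis and vertical below 0.05 rad and angle between the y axis of post_rail and the y axis of jig, either way round below 0.035 rad and contact force between post_rail and stop_arm between 5 and 15 N and contact force between the fingers and post_rail above 2 N and linear speed of post_rail below 0.01 m/s); the arm keeps its last pose, push and grip.
It fails at once if the rail is rammed into the stop (over 35 N) (contact force between post_rail and stop_arm above 35 N).
It fails at once if a bystander is disturbed (moved over 30 mm) (distance of any of loose_key, screw_pot, green_driver, wax_pot from where it was at the start of the episode above 0.03 m).
It also fails if it takes over 67 s, if anything falls off the work surface, if the arm or the gripper's body presses on something with over 40 N, if the wrist force passes 120 N, or if a joint passes its speed limit or range.

## Working session

There is one attempt and no reset: what is moved stays moved. The work goes in short steps, each a Python script; the robot and the scene stay as the last script left them, time stands still between calls to the robot, and variables do not carry over. Pictures are saved under pics/ and viewed, at most 13 in all, crops included, and the job is handed in when it is done.

```bash
mkdir -p pics; ls
python3 - <<'E'
from cell import ctrl
import cv2,numpy as np
for n in("top","side"):
    cv2.imwrite(f"pics/{n}0.png",ctrl.get_image(n)); c=ctrl.get_calibration(n); print(n,{k:np.round(v,4).tolist() for k,v in c.items()})
print(ctrl.get_calibration("wrist")); s=ctrl.read_state();print(s['time'],s['ft_force'],s['orientation'],ctrl.tips_ahead)
E
```

```text
pics
top {'intrinsics': [[462.1042, 0.0, 275.2239], [0.0, 462.1042, 210.0419], [0.0, 0.0, 1.0]], 'R': [[-0.0105, -0.9998, -0.0168], [-0.9895, 0.0128, -0.1438], [0.144, 0.0151, -0.9895]], 't': [26.177, 576.2496, 925.1736]}
side {'intrinsics': [[445.9205, 0.0, 279.583], [0.0, 445.9205, 214.1823], [0.0, 0.0, 1.0]], 'R': [[0.9207, -0.3902, -0.0028], [-0.1878, -0.4368, -0.8797], [0.342, 0.8105, -0.4755]], 't': [-529.1396, 168.1097, 905.0379]}
{'intrinsics': array([[358.71159103,   0.        , 280.16865294],
       [  0.        , 358.71159103, 209.14996348],
       [  0.        ,   0.        ,   1.        ]]), 'tool_from_camera': array([[ 3.80471377e-04, -9.54247158e-01, -2.99018756e-01,
         7.60514909e+01],
       [ 9.99999779e-01,  1.99874332e-04,  6.34548086e-04,
        -5.12578197e-01],
       [-5.45749534e-04, -2.99018931e-01,  9.54247023e-01,
        -1.65747025e+02],
       [ 0.00000000e+00,  0.00000000e+00,  0.00000000e+00,
         1.00000000e+00]])}
0.1 [ 0.22993337  0.12503032 -0.2035919 ] [[-9.71630103e-01  2.36505472e-01 -3.22265302e-04]
 [ 2.36505692e-01  9.71629239e-01 -1.29577255e-03]
 [ 6.66509114e-06 -1.33522920e-03 -9.99999109e-01]] 17.0
```

View pics/top0.png

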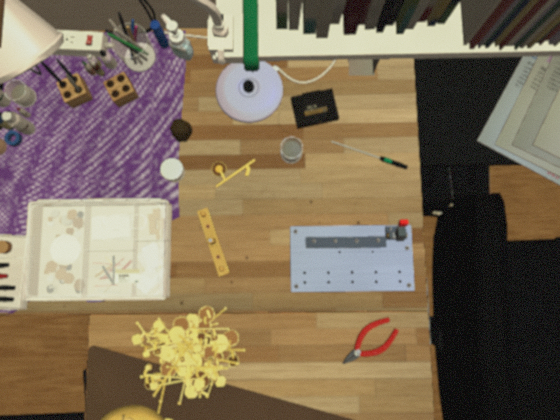

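View pics/side0.png

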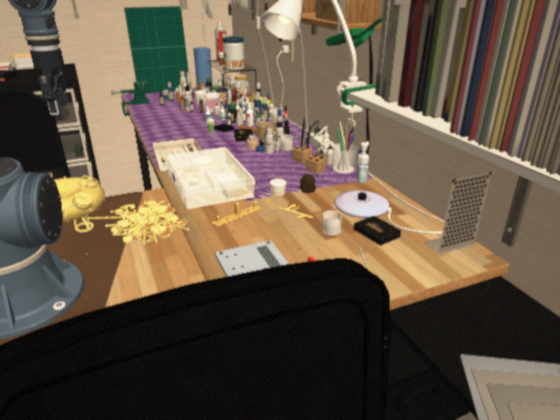

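The top view shows the jig at about (290–414, 226–290), with the fence on the far side and the red tab at (404,223). The rail runs from (204,209) to (222,275), and the key, driver and pots lie farther off. In the side view the rail is at (237,213) and the jig is partly hidden. Next I'll move the wrist camera over both.

```bash
cat > h.py <<'E'
from cell import ctrl
import cv2,numpy as np
def cam(n,st=None):
    c=ctrl.get_calibration(n);K=c['intrinsics']
    if n!='wrist': return K,c['R'],c['t']
    T=np.eye(4);T[:3,:3]=st['orientation'];T[:3,3]=st['position']
    M=np.linalg.inv(T@c['tool_from_camera']);return K,M[:3,:3],M[:3,3]
def onplane(C,uv,z):
    K,R,t=C;d=R.T@np.linalg.inv(K)@np.array([*uv,1.]);o=-R.T@t
    return o+d*(z-o[2])/d[2]
def proj(C,X):
    K,R,t=C;p=(K@(R@np.atleast_2d(X).T+t[:,None])).T;return p[:,:2]/p[:,2:]
def down(a): # tool x axis at angle a in world, z down
    c,s=np.cos(a),np.sin(a);return np.array([[c,s,0],[s,-c,0],[0,0,-1.]])
E
python3 - <<'E'
from h import *
import pickle
C=cam('top')
for uv,z in [((290.5,226),12),((412,226),12),((414,290),12),((290,290),12),((204,209),4),((222,275),4),((211,240),40),((404,223),80)]: print(uv,onplane(C,uv,z).round(1))
s=ctrl.read_state();print(s['position'],np.round(s['orientation'],2).tolist())
J=onplane(C,(352,258),12);R=onplane(C,(213,242),4)
out={}
for n,(p,a) in {'j1':((J[0]-20,J[1]-20,330),np.pi),'j2':((J[0]-20,J[1]+70,330),np.pi),'r1':((R[0]-30,R[1]+40,300),np.pi),'r2':((R[0]-30,R[1]-40,300),np.pi)}.items():
    try:
        ctrl.move_pose(p,down(a));ctrl.hold(.2);s=ctrl.read_state();im=ctrl.get_image('wrist');cv2.imwrite(f'pics/{n}.png',im);out[n]=s
    except ctrl.PlanningError as e: print(n,e)
pickle.dump(out,open('st.pkl','wb'));print(s['time'])
a=[cv2.imread(f'pics/{n}.png') for n in out]
m=np.vstack([np.hstack(a[:2]),np.hstack(a[2:4])]) ;cv2.imwrite('pics/m.png',cv2.resize(m,(800,600),interpolation=cv2.INTER_AREA))
E
```

```text
(290.5, 226) [545.8 -12.5  12. ]
(412, 226) [ 542.6 -272.    12. ]
(414, 290) [ 407.9 -269.1   12. ]
(290, 290) [410.5  -9.4  12. ]
(204, 209) [586.3 175.4   4. ]
(222, 275) [443.3 135.2   4. ]
(211, 240) [515.5 153.8  40. ]
(404, 223) [ 541.6 -237.4   80. ]
[124.07900384 509.71720792 208.13535323] [[-0.97, 0.24, -0.0], [0.24, 0.97, -0.0], [0.0, -0.0, -1.0]]
5.65
```

View pics/m.png

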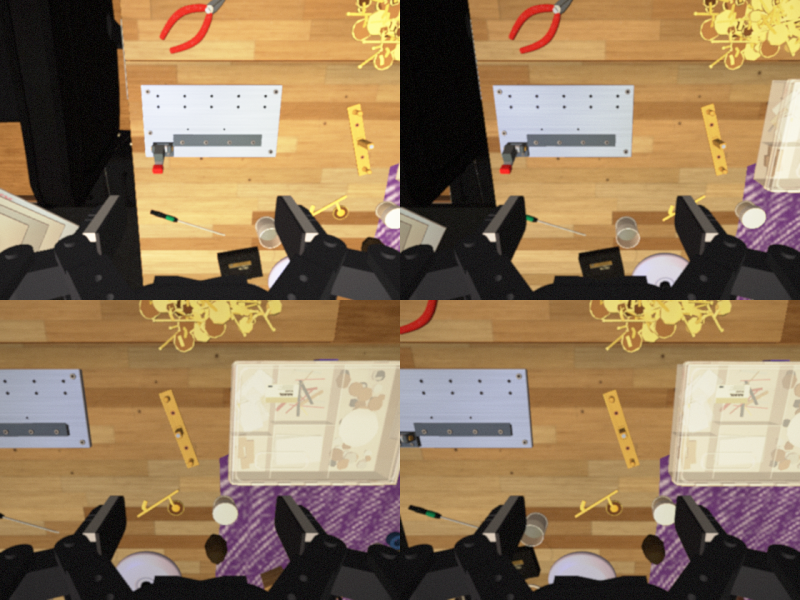

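The plate, fence, raised stop (red tab at about (158,168) in the first tile) and rail are clear in all four tiles. I'll make one enlarged composite for picking pixels.

Run:
```python
import cv2,numpy as np
f=lambda n,x,y,w,h,s:cv2.resize(cv2.imread(f'pics/{n}.png')[y:y+h,x:x+w],(w*s,h*s),interpolation=cv2.INTER_CUBIC)
# jig crop j1 (x185..405,y105..255) ; rail crops r1, r2 
a=f('j1',190,110,210,140,2);b=f('j2',125,110,210,140,2);top=np.hstack([f('r1',215,120,80,115,4),f('r2',280,120,80,115,4)])
c=np.vstack([a,b]);c=cv2.copyMakeBorder(c,0,0,0,0,cv2.BORDER_CONSTANT)
c2=cv2.resize(top,(380,int(460*380/640)))
canv=np.zeros((600,800,3),np.uint8);canv[:560,:420]=c;canv[:273,420:]=c2
canv[280:600,425:745]=f('j1',205,190,40,40,8)
cv2.imwrite('pics/c.png',canv)
```

```text
(no output)
```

View pics/c.png

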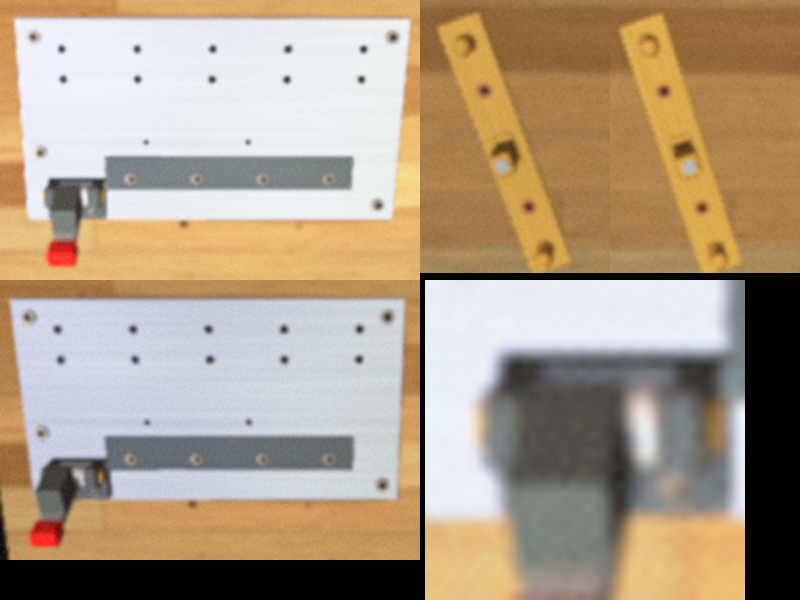

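The enlarged crops show the plate corners clearly, at about (14,18), (410,18), (391,218) and (27,218) in the first. They also show the rail outlines, the grey pillar tops at (501,166) and (688,167), and the leaning stop arm with its red tab. I'll fit the poses from these picks.

```bash
cat > fit.py <<'E'
from h import *
import pickle
from scipy.optimize import least_squares
S=pickle.load(open('st.pkl','rb'));C={n:cam('wrist',S[n]) for n in S};C['top']=cam('top')
def body(p,P):
    c,s=np.cos(p[2]),np.sin(p[2]);P=np.asarray(P,float)
    return np.c_[p[0]+c*P[:,0]-s*P[:,1],p[1]+s*P[:,0]+c*P[:,1],p[3]+P[:,2]]
def fit(obs,p0):
    f=lambda p:np.concatenate([(proj(C[n],body(p,[q for q,_ in o]))-[u for _,u in o]).ravel() for n,o in obs.items()])
    r=least_squares(f,p0,loss='soft_l1');return r.x,f(r.x)
jc=[(-70,-130,12),(-70,130,12),(70,130,12),(70,-130,12)]
j1=[(190+u/2,110+v/2) for u,v in [(14,18),(410,18),(391,218.5),(27.5,218.5)]]
j2=[(125+u/2,110+v/2) for u,v in [(10,19),(405,19),(397,219),(34,219)]]
jig,r=fit({'j1':list(zip(jc,j1)),'j2':list(zip(jc,j2))},[475,-140,0,0]);print('jig',jig.round(3),r.round(1))
for z,n,u in [(0,'top',None)]:
    print('top pred',proj(C['top'],body(jig,jc)).round(1).tolist())
# fit rail: +y end at image top or bottom irrelevant
k=2.375
def R(o,l): return [(o[0]+(u-o[2])/k,120+v/k) for u,v in l]
rc=[(-12,-75,4),(12,-75,4),(12,75,4),(0,0,40)]
a=R((215,0,420),[(437,28),(480,13),(571,261),(501.5,166)]);b=R((280,0,610),[(619,28),(663,13),(741,262),(688,167)])
best=None
for yaw in (-.27,2.87,.27,3.4):
  for o in ([0,1,2,3],[1,0,2,3]):
    q=[[(-12,-75,4),(12,-75,4),(12,75,4),(0,0,40)][i] for i in o]
    q[2]=(q[1][0],75,4)
    x,r=fit({'r1':list(zip(q,a)),'r2':list(zip(q,b))},[512,154,yaw,0])
    if best is None or abs(r).sum()<abs(best[1]).sum(): best=(x,r)
rail=best[0];print('rail',rail.round(3),best[1].round(1))
# red tab
for n,of in (('j1',(190,110)),('j2',(125,110))):
    im=cv2.imread(f'pics/{n}.png').astype(int);m=(im[...,2]>150)&(im[...,1]<70);v,u=np.nonzero(m);m2=v>200;print(n,u[m2].min(),u[m2].max(),v[m2].min(),v[m2].max(),u[m2].mean(),v[m2].mean())
# predicted tab centroid vs angle
for th in (1.75,1.85,1.95,2.05,2.15):
    c,s=np.cos(th),np.sin(th)
    tab=[]
    for d in(50,66):
        for h in(-5.5,5.5):
            for y in(-9,9): tab.append((45-d*c+h*s,-93+y,34+d*s+h*c))
    print(th,*[(proj(C[n],body(jig,tab)).min(0).round(1),proj(C[n],body(jig,tab)).max(0).round(1)) for n in('j1','j2')])
np.save('jig.npy',jig);np.save('rail.npy',rail)
E
python3 fit.py
```

```text
jig [ 477.946 -140.731   -0.      -2.492] [ 0.3 -0.1 -0.2  0.1 -0.2  0.4  0.2  0.2 -0.2 -0.4 -0.2 -0.5  0.   0.1
  0.1  0.2]
top pred [[414.5, 289.9], [290.6, 291.2], [289.6, 225.2], [411.0, 223.7]]
rail [517.738 155.767 539.113  -3.208] [ 0.2 -0.2 -0.2 -0.2  0.1  0.3  0.2 -0.2  0.1  0.1 -0.4  0.2 -0.2  0.3
  0.1 -0.2]
j1 214 227 231 241 220.768115942029 236.04347826086956
j2 140 153 231 242 146.61068702290078 237.09923664122138
1.75 (array([211.6, 222.1]), array([229.1, 236.7])) (array([136.7, 222.3]), array([157.5, 237. ]))
1.85 (array([212.1, 225.8]), array([229.5, 241. ])) (array([137.7, 226. ]), array([158.3, 241.2]))
1.95 (array([212.6, 229.2]), array([229.9, 244.7])) (array([138.8, 229.4]), array([159.2, 245. ]))
2.05 (array([213.2, 232.4]), array([230.3, 248. ])) (array([140.1, 232.6]), array([160.2, 248.3]))
2.15 (array([213.9, 235.2]), array([230.7, 250.8])) (array([141.6, 235.4]), array([161.3, 251. ]))
```

Run:
```python
from h import *
jig=np.load('jig.npy');X0,Y0=jig[:2];D=down(np.pi)
def P(th,d,h): 
    c,s=np.cos(th),np.sin(th);return np.array([X0+45-d*c+h*s+11,Y0-93,34+d*s+h*c+17])
ctrl.gripper_close()
p=P(2.3,50,12);ctrl.move_pose(p+[0,0,90],D);ctrl.movel(p)
for th in (1.9,1.5,1.1,.7,.35,.12):
    hit=ctrl.movel(P(th,52,6),velocity=120,max_force=15)
    if hit: print('hit',th,ctrl.read_state()['ft_force']);break
print(ctrl.movel(P(0,54,-2),velocity=30,max_force=8))
s=ctrl.read_state();print(s['time'],s['ft_force'],s['position']-[X0,Y0,17])
ctrl.movel(s['position']+[0,0,120]);
ctrl.move_pose([X0-20,Y0+70,330],D);ctrl.hold(.2);S=ctrl.read_state();cv2.imwrite('pics/j3.png',ctrl.get_image('wrist'))
import pickle;d=pickle.load(open('st.pkl','rb'));d['j3']=S;pickle.dump(d,open('st.pkl','wb'));print(S['time'])
cv2.imwrite('pics/j3c.png',cv2.resize(cv2.imread('pics/j3.png')[100:250,120:320],(800,600),interpolation=cv2.INTER_CUBIC))
```

```text
False
11.175 [1.06165971 0.07153673 0.48594016] [  2.00592052 -93.0022161   31.97365252]
13.2417
```

View pics/j3c.png

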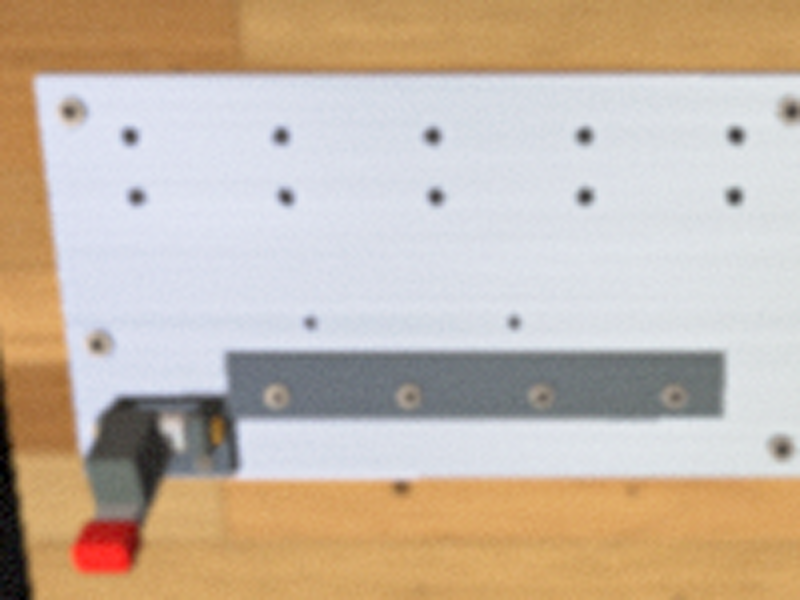

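The tab at crop (105,545) hasn't moved, so the push missed it. I'll triangulate the tab and check where the arm actually went.

Run:
```python
from h import *
import pickle
S=pickle.load(open('st.pkl','rb'));jig=np.load('jig.npy')
obs={}
for n in('j1','j2','j3'):
    im=cv2.imread(f'pics/{n}.png').astype(int);m=((im[...,2]>130)&(im[...,1]<80)).astype(np.uint8);m[:200]=0;m[:,300:]=0
    v,u=np.nonzero(m);obs[n]=(u.mean(),v.mean());print(n,obs[n],u.min(),u.max(),v.min(),v.max(),m.sum())
im=cv2.imread('pics/top0.png').astype(int);m=((im[...,2]>150)&(im[...,1]<90)&(im[...,0]<90));m[:215]=0;m[235:]=0;v,u=np.nonzero(m);obs['top']=(u.mean(),v.mean());print(obs['top'],len(u))
def tri(ns):
    A=[];b=[]
    for n in ns:
        K,R,t=cam('top') if n=='top' else cam('wrist',S[n]);d=R.T@np.linalg.inv(K)@[*obs[n],1];d/=np.linalg.norm(d);o=-R.T@t;M=np.eye(3)-np.outer(d,d);A.append(M);b.append(M@o)
    return np.linalg.lstsq(np.vstack(A),np.hstack(b),rcond=None)[0]-[*jig[:2],0]
print(tri(['j1','j2']),tri(['j1','j2','top']))
for z in(60,80,100):print(z,[(onplane(cam('top') if n=='top' else cam('wrist',S[n]),obs[n],z)-[*jig[:2],0]).round(1) for n in('j1','j2','top')])
s=ctrl.read_state();print(s['finger_gap'],s['position'],s['time'])
```

```text
j1 (np.float64(220.76388888888889), np.float64(236.07638888888889)) 214 227 231 241 144
j2 (np.float64(147.0379746835443), np.float64(236.51898734177215)) 140 154 230 242 158
j3 (np.float64(146.01818181818183), np.float64(236.22424242424242)) 139 154 230 242 165
(np.float64(403.5), np.float64(221.89473684210526)) 38
[ 62.13906853 -92.30704388  93.74993191] [ 64.42226971 -93.69871835  88.56593678]
60 [array([ 75.4, -98.3,  60. ]), array([  75.7, -105.8,   60. ]), array([  68.2, -101. ,   60. ])]
80 [array([ 67.5, -94.7,  80. ]), array([ 67.8, -97.8,  80. ]), array([ 65.8, -95.8,  80. ])]
100 [array([ 59.5, -91.2, 100. ]), array([ 59.8, -89.8, 100. ]), array([ 63.5, -90.5, 100. ])]
-5.037534241209237e-05 [457.85051697 -71.39456705 328.95644721] 13.2917
```

Run:
```python
from h import *
jig=np.load('jig.npy');X0,Y0=jig[:2];D=down(np.pi)
def P(th,d,h): 
    c,s=np.cos(th),np.sin(th);return np.array([X0+45-d*c+h*s+11,Y0-93,34+d*s+h*c+17])
p=P(2.3,50,12);ctrl.move_pose(p+[0,0,60],D);ctrl.movel(p,velocity=250)
ims=[]
for th in (1.9,1.5,1.1):
    ctrl.movel(P(th,52,6),velocity=150,max_force=15);s=ctrl.read_state();print(th,s['ft_force'].round(2),(s['position']-P(th,52,6)).round(1))
    w=ctrl.get_image('wrist');sd=ctrl.get_image('side');ims.append(np.hstack([cv2.resize(w,(400,300)),cv2.resize(sd[200:300,240:373],(400,300))[:,:400]]))
cv2.imwrite('pics/push.png',cv2.resize(np.vstack(ims),(533,600)));print(s['time'])
```

```text
1.9 [-0.39 -0.33  0.1 ] [ 1.3 -0.5  2.6]
1.5 [0.77 0.36 0.11] [ 0.  -0.1  0. ]
1.1 [-0.08  0.55  0.24] [-0.   0.  -0.2]
15.8667
```

View pics/push.png

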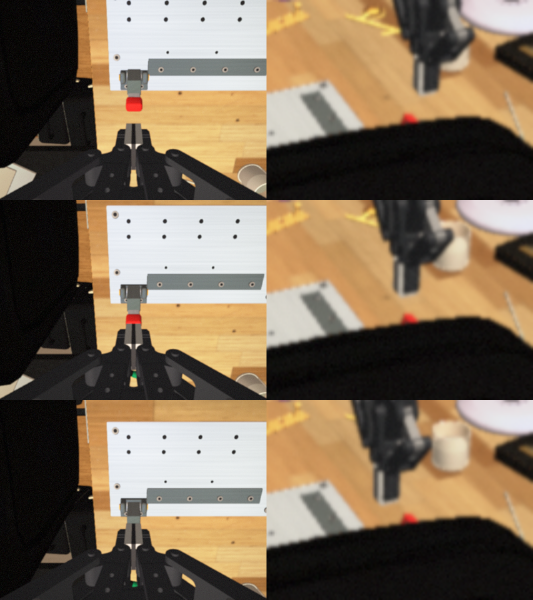

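The fingertip, at (405,293) in tile 2, passes above the red tab at (410,320). So the tab is lower, or the tips higher, than I assumed. The side camera can show which.

Run:
```python
from h import *
jig=np.load('jig.npy');C=cam('side')
for P in [(58,-93,86),(58,-93,96),(58,-93,106),(78,-93,81),(35,-93,83),(64,-93.7,88),(85,-93.7,75),(72,-93,70),(80,-93,60)]:
    print(P,proj(C,np.array(P)+[jig[0],jig[1],0]).round(1))
im=cv2.imread('pics/side0.png').astype(int);m=(im[...,2]>150)&(im[...,1]<70)&(im[...,0]<70);m[:240]=0;m[290:]=0;v,u=np.nonzero(m);print('tab',u.mean(),v.mean(),u.min(),u.max(),v.min(),v.max())
# montage px->side px: tile w 266.5 (scale .666), crop scale 3
for n,(x,y) in {'tip1.9':(427,93),'tip1.5':(405,293),'tip1.1':(386,500)}.items(): print(n,240+(x-266.5)*1.5/3, 200+((y%200)*1.5)/3)
```

```text
(58, -93, 86) [[308.3 263. ]]
(58, -93, 96) [[308.5 258.6]]
(58, -93, 106) [[308.6 254.3]]
(78, -93, 81) [[317.5 262.8]]
(35, -93, 83) [[297.4 267. ]]
(64, -93.7, 88) [[311.3 261.6]]
(85, -93.7, 75) [[320.7 264.7]]
(72, -93, 70) [[314.5 268.1]]
(80, -93, 60) [[318.  271.4]]
tab 310.7692307692308 259.15384615384613 308 314 258 260
tip1.9 320.25 246.5
tip1.5 309.25 246.5
tip1.1 299.75 250.0
```

Run:
```python
from h import *
c=ctrl.get_calibration('wrist');M=np.linalg.inv(c['tool_from_camera'])
s=ctrl.read_state();print(s['position'],s['orientation'].round(3).tolist(),s['finger_gap'])
for z in(-40,-20,-10,0,17,30):
  for x in (-11,0,11): print(z,x,proj((c['intrinsics'],M[:3,:3],M[:3,3]),[[x,0,z]]).round(0))
im=ctrl.get_image('wrist');sd=ctrl.get_image('side')
a=cv2.resize(im[200:420,140:420],(800,int(220*800/280)));b=cv2.resize(sd[200:290,250:370],(800,600),interpolation=cv2.INTER_CUBIC)
cv2.imwrite('pics/z.png',cv2.resize(np.hstack([a[:600],b]),(800,300),interpolation=cv2.INTER_AREA))
```

```text
[ 516.49962114 -233.89324979  100.1316096 ] [[-1.0, 0.0, 0.001], [0.0, 1.0, -0.0], [-0.001, -0.0, -1.0]] -0.005944055384775198
-40 -11 [[281. 321.]]
-40 0 [[281. 297.]]
-40 11 [[281. 272.]]
-20 -11 [[281. 295.]]
-20 0 [[281. 274.]]
-20 11 [[281. 251.]]
-10 -11 [[281. 284.]]
-10 0 [[281. 264.]]
-10 11 [[281. 242.]]
0 -11 [[281. 275.]]
0 0 [[281. 255.]]
0 11 [[281. 235.]]
17 -11 [[281. 260.]]
17 0 [[281. 242.]]
17 11 [[281. 223.]]
30 -11 [[281. 251.]]
30 0 [[281. 233.]]
30 11 [[281. 215.]]
```

View pics/z.png

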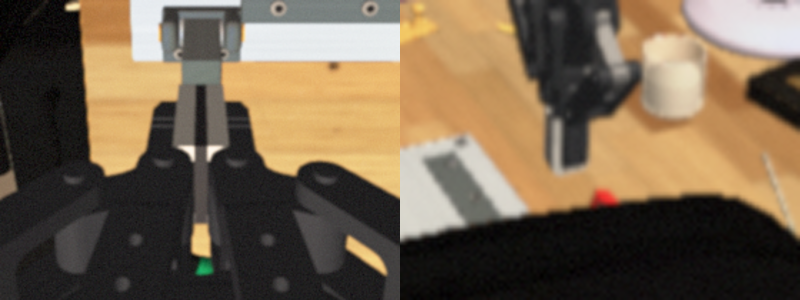

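Both cameras put the shut fingertips about 40 mm higher than the stated `tips_ahead`: side row 249.5 and wrist row 260 both give z≈123, where 83 was expected. I won't trust the number, so I'll touch the bare plate gently to measure the real tip offset.

Run:
```python
from h import *
jig=np.load('jig.npy');X0,Y0=jig[:2]
ctrl.movel([X0-38,Y0-20,75],velocity=250)
ctrl.movel([X0-38,Y0-20,40],velocity=150,max_force=5)
ctrl.hold(.1)
h=ctrl.movel([X0-38,Y0-20,-40],velocity=35,max_force=4)
s=ctrl.read_state();print(h,s['position'],s['ft_force'],s['time'],'tip offset',s['position'][2]-12)
ctrl.movel(s['position']+[0,0,30],velocity=200)
```

```text
True [ 440.4313675  -160.84071529  -10.55316181] [-1.49257154  0.50912962  9.95209367] 18.875 tip offset -22.553161807363146
```

The shut tips are 22.5 mm behind the reported TCP, not 17 mm ahead of it. I'll use the measured value and redo the flip.

```bash
echo 'TIP=22.5  # measured: shut tips this far behind TCP' >>h.py
python3 - <<'E'
from h import *
jig=np.load('jig.npy');X0,Y0=jig[:2];D=down(np.pi)
def P(th,d,h): 
    c,s=np.cos(th),np.sin(th);return np.array([X0+45-d*c+h*s+11,Y0-93,34+d*s+h*c-TIP])
p=P(2.3,50,12);s=ctrl.read_state()
ctrl.movel([*s['position'][:2],105],velocity=300)
ctrl.movel([p[0],p[1],105],velocity=300);ctrl.movel(p,velocity=200)
for th in (1.8,1.3,.8,.4,.12):
    if ctrl.movel(P(th,52,6),velocity=130,max_force=15): print('hit',th,ctrl.read_state()['ft_force']);break
print(ctrl.movel(P(0,54,-2),velocity=25,max_force=6))
s=ctrl.read_state();print(s['time'],s['ft_force'],s['position']-[X0,Y0,-TIP])
ctrl.hold(.2)
ctrl.movel(s['position']+[0,0,50],velocity=300);
import pickle
ctrl.open_gripper();ctrl.movel([X0-60,Y0-10,190],velocity=400);ctrl.hold(.15)
S=ctrl.read_state();im=ctrl.get_image('wrist');cv2.imwrite('pics/j4.png',im);cv2.imwrite('pics/j4c.png',im)
d=pickle.load(open('st.pkl','rb'));d['j4']=S;pickle.dump(d,open('st.pkl','wb'));print(S['time'],S['finger_gap'])
E
```

```text
True
22.8333 [-1.08100138  0.98364317  6.25608922] [  3.86321144 -93.24186669  37.87697972]
24.8417 1.000415749916528
```

View pics/j4c.png

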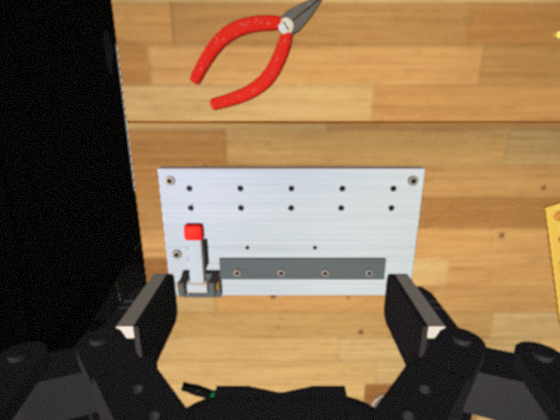

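The stop now lies down on the plate, with the red tab at (194,232) and the arm level over the hinge at (198,285). Next I'll grasp the rail across its pillar.

Run:
```python
from h import *
jig=np.load('jig.npy');rail=np.load('rail.npy');X0,Y0=jig[:2]
yaw=(rail[2]+np.pi/2)%np.pi;print('rail dir',yaw)   # direction of rail length
for a in (yaw,yaw-np.pi):
    q=ctrl.solve_ik([rail[0],rail[1],120],down(a));
    for f in (np.pi/2,-np.pi/2): 
        q2=ctrl.solve_ik([X0+5,Y0+20,60],down(f));print(round(a,2),None if q is None else q.round(2),round(f,2),None if q2 is None else q2.round(2))
```

```text
rail dir 0.3298178167616328
0.33 [ 0.29  0.31 -0.15  1.11  0.    3.1 ] 1.57 [-0.24  0.29 -0.35  0.93  0.    1.33]
0.33 [ 0.29  0.31 -0.15  1.11  0.    3.1 ] -1.57 [-0.24  0.29 -0.35  0.93  0.   -1.82]
-2.81 [ 0.29  0.31 -0.15  1.11  0.   -0.04] 1.57 [-0.24  0.29 -0.35  0.93  0.    1.33]
-2.81 [ 0.29  0.31 -0.15  1.11  0.   -0.04] -1.57 [-0.24  0.29 -0.35  0.93  0.   -1.82]
```

Run:
```python
from h import *
rail=np.load('rail.npy');a=(rail[2]+np.pi/2)%np.pi-np.pi
ctrl.move_pose([rail[0],rail[1],75],down(a))
h=ctrl.movel([rail[0],rail[1],17-TIP],velocity=120,max_force=8);s=ctrl.read_state();print(h,s['position'],s['ft_force'].round(2))
ctrl.gripper_close();s=ctrl.read_state();print(s['finger_gap']*85,s['finger_force'],s['ft_force'].round(2),s['wrist_torque'].round(2),s['time'])
ctrl.movel([rail[0],rail[1],60],velocity=120);ctrl.hold(.3);s=ctrl.read_state();print(s['finger_gap']*85,s['finger_force'],s['ft_force'].round(2),s['wrist_torque'].round(2),s['time'])
im=ctrl.get_image('wrist');sd=ctrl.get_image('side');cv2.imwrite('pics/g.png',np.hstack([cv2.resize(im,(400,300)),cv2.resize(sd[120:270,170:370],(400,300))]))
```

```text
False [518.30020921 155.60611738  -4.859322  ] [0.36 0.5  0.08]
10.701736139099378 58.78439784049988 [-1.6   0.09  3.9 ] [0.09 0.2  0.04] 27.6833
10.36595795026158 58.45051825046539 [-0.54  0.02 -1.67] [-0.01 -0.06 -0.02] 28.6833
```

View pics/g.png

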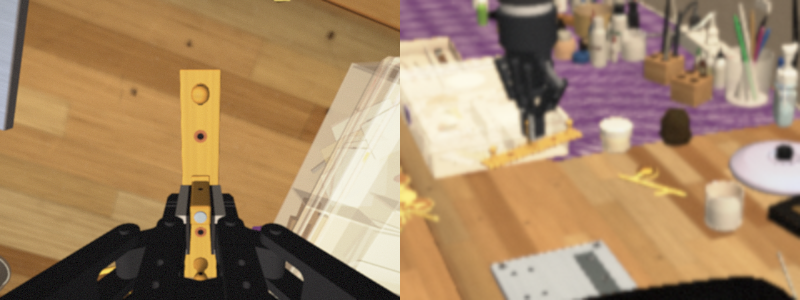

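The rail is held square and centred at image x≈200, and the side view shows it level in the air. Next I'll carry it over the plate, lower it to contact, and slide it under the lip.

Run:
```python
from h import *
jig=np.load('jig.npy');X0,Y0=jig[:2];D=down(np.pi/2+jig[2])
r=lambda t:(lambda s:print(t,(s['position']-[X0,Y0,0]).round(2),s['ft_force'].round(2),s['wrist_torque'].round(2),round(s['time'],2)))(ctrl.read_state())
ctrl.move_pose([X0+2,Y0+20,60],D);ctrl.hold(.2);r('over')
ctrl.movel([X0+2,Y0+20,13],velocity=120);ctrl.hold(.2);r('low')
print(ctrl.movel([X0+2,Y0+20,3.5],velocity=12,max_force=3));r('touch')
s=ctrl.read_state();z=s['position'][2]
np.save('z.npy',z)
ctrl.hold(.2);r('rest')
im=ctrl.get_image('wrist');cv2.imwrite('pics/p.png',cv2.resize(im,(560,420)))
```

```text
over [ 2.26 20.72 59.98] [-0.29  0.04 -1.92] [-0.01  0.02  0.01] 30.22
low [ 2.67 19.86 13.8 ] [ 0.58 -0.45 -1.32] [0.07 0.04 0.02] 30.96
True
touch [ 2.06 20.    6.73] [-0.94  0.97  4.8 ] [ 0.03  0.1  -0.  ] 31.52
rest [ 2.01 20.02  6.71] [-0.27  0.34  4.02] [ 0.04 -0.02  0.02] 31.72
```

View pics/p.png

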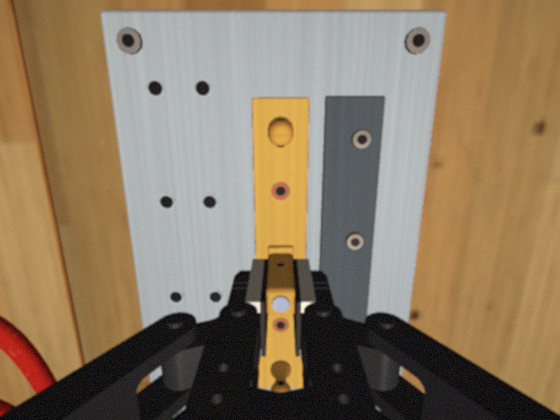

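The rail sits on the plate parallel to the fence, with a gap of about 6 mm between its edge (column 309) and the lip (column 323). I'll slide it under until it touches the fence.

Run:
```python
from h import *
jig=np.load('jig.npy');X0,Y0=jig[:2];z=float(np.load('z.npy'))
r=lambda t:(lambda s:print(t,(s['position']-[X0,Y0,0]).round(2),s['ft_force'].round(2),s['wrist_torque'].round(2),round(s['time'],2)))(ctrl.read_state())
ctrl.movel([X0+2,Y0+20,z+.25],velocity=5);ctrl.hold(.2);r('eased')
ctrl.movel([X0+8,Y0+20,z+.25],velocity=25);ctrl.hold(.2);r('x8')
print(ctrl.movel([X0+17,Y0+20,z+.25],velocity=8,max_force=5));r('fence');ctrl.hold(.3);r('rest')
```

```text
eased [ 1.83 20.06  6.81] [-0.65 -0.49 -0.69] [ 0.04 -0.01 -0.01] 32.3
x8 [ 7.86 20.02  6.94] [-0.73  0.14 -2.15] [-0.05 -0.06  0.04] 32.89
True
fence [11.97 20.06  6.71] [ 0.02 -0.15  5.29] [-0.01  0.03 -0.02] 33.58
rest [11.93 20.05  6.7 ] [ 0.12 -0.18  5.78] [ 0.    0.05 -0.01] 33.88
```

The stop came from the vertical force (about 5 N), not the fence. I'll ease up slightly and carry on.

Run:
```python
from h import *
jig=np.load('jig.npy');X0,Y0=jig[:2];Z=7.1
r=lambda t:(lambda s:print(t,(s['position']-[X0,Y0,0]).round(2),s['ft_force'].round(2),s['wrist_torque'].round(2),round(s['time'],2)))(ctrl.read_state())
ctrl.movel([X0+11.9,Y0+20,Z],velocity=5);ctrl.hold(.2);r('eased')
x=11.9
for i in range(12):
    x+=.3;ctrl.movel([X0+x,Y0+20,Z],velocity=6);ctrl.hold(.1)
    f=np.mean([ctrl.read_state()['ft_force']],0);r(round(x,1))
    if f[0]<-5: break
```

```text
eased [11.78 20.03  6.99] [-1.16 -0.26 -1.42] [ 0.02  0.03 -0.  ] 34.45
12.2 [12.06 20.03  7.03] [-0.45  0.01 -1.69] [-0.02  0.18 -0.1 ] 34.8
12.5 [12.04 20.05  7.01] [-2.42  0.14 -1.16] [ 0.04  0.72 -0.02] 35.15
12.8 [12.13 20.02  7.  ] [-5.4   0.51  1.97] [-0.07  1.13  0.  ] 35.5
```

The fence is touched with TCP at x≈12.1. I'll relax the side load and slide towards the stop, with small steps at the end.

Run:
```python
from h import *
jig=np.load('jig.npy');X0,Y0=jig[:2];Z=7.05;x=12.35
r=lambda t:(lambda s:print(t,(s['position']-[X0,Y0,0]).round(2),s['ft_force'].round(2),s['wrist_torque'].round(2),round(s['time'],2)))(ctrl.read_state())
ctrl.movel([X0+x,Y0+20,Z],velocity=5);ctrl.hold(.1);r('relaxed')
print(ctrl.movel([X0+x,Y0-4,Z],velocity=30,max_force=7));ctrl.hold(.2);r('near')
print(ctrl.movel([X0+x,Y0-16,Z],velocity=5,max_force=4));ctrl.hold(.2);r('stop')
```

```text
relaxed [12.09 20.05  6.99] [-3.98  0.02  1.07] [0.   1.05 0.03] 35.85
False
near [12.11 -3.86  6.88] [-5.81  1.36 -2.4 ] [ 0.32  1.11 -0.03] 37.0
True
stop [ 11.66 -11.2    6.71] [2.69 0.47 6.14] [-0.04 -0.66 -0.  ] 38.71
```

```bash
cat >> h.py <<'E'
def F(n=5):
    a=[]
    for _ in range(n): ctrl.hold(.03);a.append(ctrl.read_state()['ft_force'])
    return np.mean(a,0)
E
python3 - <<'E'
from h import *
jig=np.load('jig.npy');X0,Y0=jig[:2];Z=7.0;x=12.15;y=-11.0
for i in range(14):
    ctrl.movel([X0+x,Y0+y,Z],velocity=5);f=F();s=ctrl.read_state();print(round(x,2),round(y,2),round(Z,2),(s['position']-[X0,Y0,0]).round(2),f.round(2),s['wrist_torque'].round(2),round(s['time'],2))
    if f[1]>6: break
    x+=np.clip((f[0]+2)*.05,-.15,.15); Z+=np.clip((0-f[2])*-.0-(f[2]-0)*-.04,-.1,.1)
    y-=.3 if f[1]<2 else .12
E
```

```text
12.15 -11.0 7.0 [ 11.86 -10.86   6.83] [-0.74 -0.98  0.94] [-0.27  0.06 -0.05] 39.65
12.21 -11.3 7.04 [ 11.96 -11.05   6.89] [-1.18  1.52 -0.01] [ 0.22  0.23 -0.03] 40.07
12.25 -11.6 7.04 [ 11.94 -11.25   6.91] [-1.88  3.82  0.24] [ 0.75  0.39 -0.01] 40.48
12.26 -11.72 7.05 [ 11.99 -11.33   6.97] [-1.89  5.13  0.27] [ 0.94  0.42 -0.03] 40.9
12.27 -11.84 7.06 [ 11.96 -11.33   6.96] [-1.73  5.48  0.76] [ 1.05  0.43 -0.11] 41.32
12.28 -11.96 7.09 [ 11.96 -11.35   6.99] [-1.44  5.88  0.53] [ 1.12  0.43 -0.07] 41.73
12.31 -12.08 7.11 [ 11.97 -11.37   7.02] [-1.84  6.64  1.11] [ 1.26  0.44 -0.02] 42.15
```

The end touches the stop at TCP y≈-11.3, and the force rises cleanly with each step. I'll bring it up to about 10 N.

Run:
```python
from h import *
jig=np.load('jig.npy');X0,Y0=jig[:2];Z=7.1;x=12.31;y=-12.2
for i in range(14):
    ctrl.movel([X0+x,Y0+y,Z],velocity=5);f=F()
    if f[1]>9.7: break
    y-=.12
for _ in range(3):
    ctrl.hold(.5);f=F();s=ctrl.read_state();print(round(y,2),(s['position']-[X0,Y0,0]).round(2),f.round(2),s['wrist_torque'].round(2),s['finger_force'],round(s['time'],2))
C=cam('top');im=ctrl.get_image('wrist');cv2.imwrite('pics/end.png',im)
```

```text
-12.92 [ 12.01 -11.44   7.08] [-1.83 10.44  2.73] [ 2.03  0.44 -0.06] 59.2074179649353 45.73
-12.92 [ 11.98 -11.44   7.06] [-1.8  10.69  2.5 ] [ 1.98  0.38 -0.05] 59.207271337509155 46.4
-12.92 [ 11.98 -11.44   7.07] [-2.28 10.31  3.17] [ 2.    0.35 -0.03] 59.207616448402405 47.07
```

View pics/end.png

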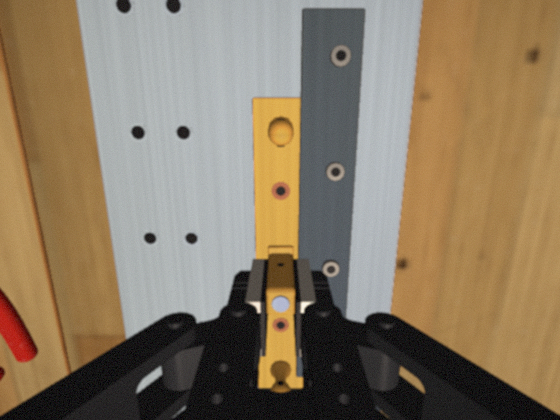

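The rail's edge is under the lip and parallel to the fence (seam at column ~300), and the push holds steady at about 10.4 N. I'm handing it in.

```bash
python3 -c "
from cell import ctrl
print(ctrl.sign_off())"
```

```text
the job is handed in; nothing more can be done
None
```

I handed the job in at about 47 s with the stop down and the rail under the lip along the fence, still gripped and pressed against the stop at about 10.4 N by the wrist sensor; my first attempt at the stop missed because the shut fingertips sit about 22 mm behind the reported TCP, not 17 mm ahead, and no verdict came back.

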